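# Slide the canisters into the divider rack

### The job

Two of the three steel canisters have been left out on the counter. Slide them along the counter, without lifting them off it or tipping them over, into the empty bays of the wooden divider rack, so that all three canisters stand upright, each in a bay of its own, with nothing sticking out past the front edges of the dividers. Leave the mug, the bowl and the pepper mill where they are.

Things in the scene. Friction and masses are not known exactly. Their poses are not given: they have to be found in the camera images.
- rack: Low wooden three-bay rack, 110 deep (x) x 322 wide (y) x 50 high, fixed to the counter. Walls 10 thick: a back wall at +x, two ends and two dividers along x. Bays 94 wide, 100 deep, open in front (-x, to the robot) and below: the counter is their floor, no sill. Origin: middle of its footprint at counter level; bay mouths at x = -55, back wall's face at x = +45 in its frame; z up.
- bay_left (a point): Middle of the left bay's 94 x 100 clear floor, at counter level (in the rack's frame x = -5, y = 104). Axes as the rack's: mouth 50 away towards its -x, back wall 50 away towards +x, side walls 47 away along y.
- bay_middle (a point): Middle of the middle bay's 94 x 100 clear floor, at counter level (in the rack's frame x = -5, y = 0). Axes as the rack's: mouth 50 away towards its -x, back wall 50 away towards +x, side walls 47 away along y.
- bay_right (a point): Middle of the right bay's 94 x 100 clear floor, at counter level (in the rack's frame x = -5, y = -104). Axes as the rack's: mouth 50 away towards its -x, back wall 50 away towards +x, side walls 47 away along y.
- canister_large: The large of three round straight-sided steel canisters with flat black lids: 80 in diameter, 78 high, about 0.42 kg, loose, upright. Origin: centre of its underside; z its axis. One of the three (any) already stands in the middle bay; the others stand between robot and rack, one on the left, one on the right. It slides upright if pushed low (15 to 35 up).
- canister_medium: The medium of three round straight-sided steel canisters with flat black lids: 72 in diameter, 70 high, about 0.34 kg, loose, upright. Origin: centre of its underside; z its axis. One of the three (any) already stands in the middle bay; the others stand between robot and rack, one on the left, one on the right. It slides upright if pushed low (15 to 35 up).
- canister_small: The small of three round straight-sided steel canisters with flat black lids: 64 in diameter, 62 high, about 0.26 kg, loose, upright. Origin: centre of its underside; z its axis. One of the three (any) already stands in the middle bay; the others stand between robot and rack, one on the left, one on the right. It slides upright if pushed low (15 to 35 up).
- mug: White mug, 80 across, 90 high, handle on its +y side, loose bystander well to the left of the work. Origin: centre of its underside.
- bowl: Blue bowl, 120 across, 55 high, loose bystander well to the right of the work. Origin: centre of its underside.
- mill: Dark wooden pepper mill, 54 across, 140 high, loose bystander to the right of the rack. Origin: centre of its underside.

How it is judged (in metres and radians):
At the end, for the whole second after the job is handed in: All three canisters stand on the counter inside the rack, one in each bay, at rest (under 20 mm/s), upright within 0.1 rad, underside within 10 mm of the counter, and no canister sticks out more than 4 mm in front of the bay mouths (each centre within 30 mm of its bay's centre line) (((x of canister_large in the frame of bay_left between -0.014 and 0.05 m and y of canister_large in the frame of bay_left between -0.03 and 0.03 m) or (x of canister_large in the frame of bay_middle between -0.014 and 0.05 m and y of canister_large in the frame of bay_middle between -0.03 and 0.03 m) or (x of canister_large in the frame of bay_right between -0.014 and 0.05 m and y of canister_large in the frame of bay_right between -0.03 and 0.03 m)) and angle between each of canister_large, canister_medium, canister_small's own z axis and vertical below 0.1 rad and height (world z) of each of canister_large, canister_medium, canister_small below 0.01 m and linear speed of each of canister_large, canister_medium, canister_small below 0.02 m/s and ((x of canister_medium in the frame of bay_left between -0.018 and 0.05 m and y of canister_medium in the frame of bay_left between -0.03 and 0.03 m) or (x of canister_medium in the frame of bay_middle between -0.018 and 0.05 m and y of canister_medium in the frame of bay_middle between -0.03 and 0.03 m) or (x of canister_medium in the frame of bay_right between -0.018 and 0.05 m and y of canister_medium in the frame of bay_right between -0.03 and 0.03 m)) and ((x of canister_small in the frame of bay_left between -0.022 and 0.05 m and y of canister_small in the frame of bay_left between -0.03 and 0.03 m) or (x of canister_small in the frame of bay_middle between -0.022 and 0.05 m and y of canister_small in the frame of bay_middle between -0.03 and 0.03 m) or (x of canister_small in the frame of bay_right between -0.022 and 0.05 m and y of canister_small in the frame of bay_right between -0.03 and 0.03 m))); the robot touches nothing.
It fails at once if a canister is lifted off the counter (origin above 30 mm) (height (world z) of any of canister_large, canister_medium, canister_small above 0.03 m).
It fails at once if a canister is tipped by more than 0.5 rad (angle between any of canister_large, canister_medium, canister_small's own z axis and vertical above 0.5 rad).
It fails at once if the mug, the bowl or the pepper mill is moved by more than 30 mm (distance of any of mug, bowl, mill from where it was at the start of the episode above 0.03 m).
It also fails if it takes over 72 s, if anything falls off the work surface, if the arm or the gripper's body presses on something with over 40 N, if the wrist force passes 120 N, or if a joint passes its speed limit or range.

### The arm

A 6-joint arm with a two-finger parallel gripper is mounted at the origin on the work surface. World frame = base frame: x ahead of the robot, y to its left, z up, the work surface at z = 0. Lengths are in m, angles in degrees, forces in N, time in s.
With the tool pointing down it reaches from about 0.35 to 0.775 m from the base axis. Payload 5.5 kg.
Tool frame: the origin (TCP) lies at the very end of the fingers, on their centre line; the grasp point (between the pads) lies 19 mm behind it; z points along the fingers, y is the line along which they close (so a half turn about z gives the same grasp; the last joint's range is limited). The gripper opens to 85 mm and grips with 20 to 120 N. Pads are 22 mm wide; open, the fingers measure 114 mm over their backs; the gripper's body (76 mm by 85 mm) begins 54 mm behind the grasp point. The pads swing forward as they close: fully open they stand 13 mm farther back than shut.
Start: joints at [58.006, 17.945, 2.641, 74.691, 0, 82.002], TCP at [0.234, 0.525, 0.202] pointing down, gripper open.
Joint ranges: [-158.12, 158.12], [-49.38, 96.58], [-58.88, 72.47], [-126.05, 133.96], [-84.25, 85.87], [-180, 180]. Speed limits (degrees/s): [147.25, 147.25, 180, 180, 180, 180].

### API

Orientations are given as [roll, pitch, yaw] about the fixed x, y, z axes, in that order (R = Rz(yaw) Ry(pitch) Rx(roll)).
In Python, from rig import ctrl gives the robot as it stands.
- The arm moves only by the tool servo_tool, never from a script. Its argument "motion" is a list of rows, each a list of 2 entries, a list of its own where there are three numbers: the shift along the tool's x, y, z in m, then the turn, a rotation vector about the tool's x, y, z in degrees. A call has 1 to 5 rows; each row shifts and turns the commanded pose from where the row before left it, along the tool's axes as they then stand; what a row does not reach is not made up. A row lasts 1/10 s, in which the tool goes at most 50 mm and 8.59 degrees, less where a joint would pass 70% of its speed; a pose out of reach is approached as far as the arm can. A call with a gripper value outside its range is refused whole. "jaw" is the opening, from 0 (shut) to 1 (fully open), set as the call begins (left out, the last holds). The fingers move at their own pace and stop on an object; the grip force is fixed at half the most. Time passes only in rows, so rows that do not move let the fingers close. It gives the time, the measured TCP pose, the force, the opening and the grip force at its end, in the units of the state.
- ctrl.observe(): the state, without advancing time (a new reading comes with each control period).
- ctrl.snapshot(name): name is "scene" or "top" or "wrist"; returns a dict with "frame" (384x512x3 uint8, blue, green, red), "z_map" (384x512 float32, m along the optical axis (not along the pixel's ray), 0 where there is no reading), "vertical_fov" (degrees; the focal length in pixels is half the picture's height over the tangent of half this angle, whatever the lens; pixels are square), "cx", "cy" (the principal point, pixels), "D" ([k1, k2, p1, p2, k3] as OpenCV has them; the pictures are not rectified), "rvec" (rotation vector, rad) and "tvec" (3), from world to camera coordinates, as OpenCV has them; the wrist camera has in their place "mount" (4x4, takes a point from camera to tool coordinates, whose origin is the TCP and whose axes are the flange's). Camera axes: x right, y down, z forward; pixel columns grow to the right and rows downward; lengths in m; the calibration is good to about 2 mm. A picture is of the moment at which its call begins: read the wrist's pose just before it.
- ctrl.job_done(): hands the job in; it is judged then, once.
The state is a dict: "time_s": time; "joint_pos": joint angles; "qd": joint speeds; "joint_torque": joint torques, N m; "position": TCP position; "tcp_rot": TCP orientation; "ft_force": force on the tool from outside, world axes, zero at the start; "moment": the same for the moment, N m; "finger_gap": finger opening in m; "grip_force": force on a finger pad.
Only numpy, scipy, OpenCV 4.12 (cv2) and the standard library are available. Lean on these libraries where they do the work, as an engineer would, in place of code of your own. Each camera call takes 0.05 s, during which the arm holds its last target. There are 200 camera calls.

## Working session

There is one attempt and no reset: what is moved stays moved. The work goes in short steps, Python scripts to look and compute and a tool call to move; the robot and the scene stay as the last step left them, time stands still between calls to the robot, and variables do not carry over. Pictures are saved under pics/ and viewed, at most 10 in all, crops included, and the job is handed in when it is done.

Besides the shell and the picture viewer there is one more tool, called after ">>>" as name(argument=value, ...), one argument or row to a line, values as JSON. servo_tool: Moves the arm, as the interface text tells. Its arguments: {"type":"object","properties":{"motion":{"type":"array","items":{"type":"array"}},"jaw":{"type":"number"}},"required":["motion"]}

```bash
mkdir -p pics; ls
cat > h.py <<'E'
import numpy as np, cv2
from rig import ctrl
def cloud(s):
    z=s["z_map"]; H,W=z.shape; f=H/2/np.tan(np.radians(s["vertical_fov"])/2)
    K=np.array([[f,0,s["cx"]],[0,f,s["cy"]],[0,0,1.]])
    u,v=np.meshgrid(np.arange(W),np.arange(H))
    p=cv2.undistortPoints(np.stack([u,v],-1).reshape(-1,1,2).astype(float),K,np.array(s["D"],float)).reshape(H,W,2)
    c=np.dstack([p*z[...,None],z])
    R=cv2.Rodrigues(np.array(s["rvec"],float))[0]
    w=(c-np.array(s["tvec"],float).ravel())@R
    w[z==0]=np.nan
    return w
E
python3 - <<'E'
from h import *
o=ctrl.observe();print(o["position"],o["tcp_rot"],o["finger_gap"],o["time_s"])
s=ctrl.snapshot("top");cv2.imwrite("pics/top.png",s["frame"])
w=cloud(s);np.save("top.npy",w)
print(np.round(w[::48,::64],3))
E
```

```text
pics
[0.23354024 0.52478943 0.20077983] [-1.79892517e+02 -1.34885494e-02  1.56002113e+02] 0.08524958520785722 0.0
[[[ 1.570e+00  1.097e+00 -3.350e-01]
  [ 1.569e+00  8.080e-01 -3.610e-01]
  [ 1.567e+00  5.190e-01 -3.790e-01]
  [ 1.568e+00  2.300e-01 -3.960e-01]
  [ 1.569e+00 -6.100e-02 -4.090e-01]
  [ 1.571e+00 -3.570e-01 -4.160e-01]
  [ 1.573e+00 -6.580e-01 -4.180e-01]
  [ 1.576e+00 -9.670e-01 -4.170e-01]]

 [[ 1.551e+00  1.317e+00 -6.960e-01]
  [ 1.558e+00  9.790e-01 -7.400e-01]
  [ 1.543e+00  6.250e-01 -7.410e-01]
  [ 1.536e+00  2.800e-01 -7.500e-01]
  [ 1.531e+00 -6.500e-02 -7.560e-01]
  [ 1.521e+00 -4.100e-01 -7.490e-01]
  [ 1.517e+00 -7.590e-01 -7.460e-01]
  [ 1.524e+00 -1.123e+00 -7.550e-01]]

 [[ 9.360e-01  8.050e-01  5.000e-03]
  [ 9.280e-01  5.860e-01  2.000e-03]
  [ 9.210e-01  3.750e-01  1.000e-03]
  [ 9.150e-01  1.670e-01 -0.000e+00]
  [ 9.080e-01 -3.900e-02  5.000e-03]
  [ 9.070e-01 -2.450e-01 -2.000e-03]
  [ 9.030e-01 -4.540e-01  0.000e+00]
  [ 9.030e-01 -6.690e-01 -2.000e-03]]

 [[ 7.720e-01  7.890e-01  1.000e-03]
  [ 7.630e-01  5.730e-01  5.000e-03]
  [ 7.580e-01  3.6
[... 697 characters left out ...]
0e-01 -2.200e-01 -2.000e-03]
  [ 4.390e-01 -4.120e-01  5.000e-03]
  [ 4.340e-01 -6.130e-01  0.000e+00]]

 [[ 3.180e-01  7.510e-01 -3.000e-03]
  [ 3.170e-01  5.490e-01 -2.000e-03]
  [ 3.160e-01  3.540e-01  3.000e-03]
  [ 3.130e-01  1.640e-01  0.000e+00]
  [ 3.090e-01 -2.400e-02 -0.000e+00]
  [ 3.040e-01 -2.130e-01 -4.000e-03]
  [ 2.980e-01 -4.010e-01  6.000e-03]
  [ 2.900e-01 -5.990e-01 -1.000e-03]]

 [[ 2.410e-01  4.900e-01  4.010e-01]
  [ 1.790e-01  5.410e-01  3.000e-03]
  [ 1.780e-01  3.520e-01 -0.000e+00]
  [ 1.750e-01  1.650e-01 -2.000e-03]
  [ 1.730e-01 -2.000e-02  3.000e-03]
  [ 1.670e-01 -2.050e-01  4.000e-03]
  [ 1.600e-01 -3.930e-01  1.000e-03]
  [ 1.520e-01 -5.840e-01  4.000e-03]]]
```

View pics/top.png

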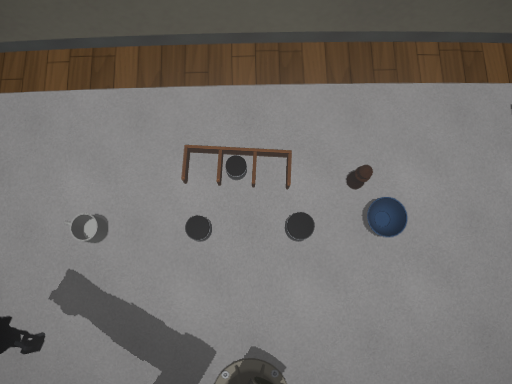

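The top view shows the rack (pixels 183–291, 146–188), a canister already in the middle bay at (236,167), and loose canisters at (198,228) and (300,226). The mug is at (85,227), the bowl at (387,216) and the mill at (363,173). Next I'll measure them.

Run:
```python
from h import *
W=[np.load("top.npy")]+[cloud(ctrl.snapshot("top")) for _ in range(5)]
w=np.nanmean(W,0)
def lid(u,v,r=18):
    p=w[v-r:v+r,u-r:u+r].reshape(-1,3); c=w[v-3:v+4,u-3:u+4,2]; h=np.nanmedian(c)
    q=p[abs(p[:,2]-h)<.006]; (x,y),rad=cv2.minEnclosingCircle(q[:,:2].astype(np.float32))
    print("lid",h,"circ",x,y,rad*2,"mean",q.mean(0)[:2],"areaD",len(q))
for uv in[(198,228),(300,226),(236,167)]: lid(*uv)
sub=w[140:195,178:298].reshape(-1,3)
q=sub[(abs(sub[:,2]-.05)<.007)]
r=cv2.minAreaRect(q[:,:2].astype(np.float32));print(r,cv2.boxPoints(r))
for uv,n in[((85,227),'mug'),((387,216),'bowl'),((363,173),'mill')]:
    p=w[uv[1]-28:uv[1]+28,uv[0]-28:uv[0]+28].reshape(-1,3);p=p[p[:,2]>.02];print(n,p.min(0),p.max(0))
# column scan of rack tops
for x in (.66,.68,.70):
    t=q[abs(q[:,0]-x)<.008];print(x,np.round(np.sort(t[:,1]),3))
```

```text
lid 0.07113064547177468 circ 0.48444417119026184 0.141495481133461 0.06876032799482346 mean [0.48427231 0.14093337] areaD 457
lid 0.0789271345955302 circ 0.4828779995441437 -0.15258987247943878 0.07694587856531143 mean [ 0.48241948 -0.15230526] areaD 579
lid 0.06354155488187156 circ 0.6662548184394836 0.028482282534241676 0.06065685302019119 mean [0.66523845 0.02837979] areaD 322
((0.669772207736969, 0.026237890124320984), (0.322781503200531, 0.1103353500366211), 85.58423614501953) [[ 0.60234225 -0.13042624]
 [ 0.71235013 -0.13892134]
 [ 0.73720217  0.18290202]
 [ 0.6271943   0.19139712]]
mug [0.45144093 0.41811504 0.02006727] [0.52907155 0.52425588 0.09284649]
bowl [ 0.44463487 -0.46676802  0.02005579] [ 0.56220614 -0.34938291  0.05779793]
mill [ 0.55346896 -0.42558401  0.02005616] [ 0.64644072 -0.30985548  0.14055797]
0.66 [-0.133 -0.133 -0.133 -0.133 -0.132 -0.132 -0.13  -0.13  -0.13  -0.13
 -0.129 -0.127 -0.127 -0.127 -0.126 -0.126 -0.029 -0.029 -0.029 -0.029
 -0.029 -0.029 -0.026 -0.026 -0.026 -0.026 -0.026 -0.026 -0.023 -0.023
 -0.023 -0.023 -0.023 -0.023 -0.002 -0.002 -0.002  
[... 943 characters left out ...]
0.131 -0.131 -0.129 -0.128 -0.128 -0.128 -0.128
 -0.126 -0.125 -0.123 -0.122 -0.12  -0.119 -0.117 -0.117 -0.114 -0.114
 -0.111 -0.111 -0.108 -0.108 -0.105 -0.104 -0.102 -0.102 -0.099 -0.099
 -0.096 -0.093 -0.09  -0.087 -0.084 -0.081 -0.078 -0.075 -0.072 -0.033
 -0.033 -0.033 -0.033 -0.033 -0.033 -0.03  -0.03  -0.03  -0.03  -0.03
 -0.03  -0.027 -0.027 -0.027 -0.027 -0.027 -0.027 -0.024 -0.024 -0.024
 -0.024 -0.024  0.071  0.072  0.072  0.072  0.072  0.074  0.074  0.075
  0.075  0.075  0.077  0.077  0.077  0.078  0.078  0.08   0.08   0.08
  0.08   0.08   0.176  0.176  0.176  0.176  0.176  0.179  0.179  0.179
  0.179  0.179  0.182  0.182  0.182  0.182  0.182  0.185  0.185  0.185
  0.185  0.185]
```

>>> servo_tool(
  motion=[
    [[0,0,0],[0,0,-6.5]],
    [[0,0,0],[0,0,-6.5]],
    [[0,0,0],[0,0,-6.6]],
    [[-0.0232,-0.0404,0],[0,0,0]],
    [[-0.0232,-0.0404,0],[0,0,0]],
  ],
  jaw=0.52,
)

```text
time_s: 0.8
position: [0.2738, 0.4409, 0.2012]
tcp_rot: [-180.0, -0.0, 175.8]
ft_force: [1.8, -0.5, 0.1]
finger_gap: 0.0444
grip_force: 0.0
```

>>> servo_tool(
  motion=[
    [[-0.0232,-0.0404,0],[0,0,0]],
    [[-0.0232,-0.0404,0],[0,0,0]],
    [[-0.0232,-0.0404,0],[0,0,0]],
    [[-0.0232,-0.0404,0],[0,0,0]],
    [[-0.0232,-0.0404,0],[0,0,0]],
  ],
)

```text
time_s: 1.3
position: [0.3746, 0.2293, 0.2019]
tcp_rot: [180.0, 0.0, 175.6]
ft_force: [0.7, 0.3, 0.6]
finger_gap: 0.0447
grip_force: 0.0
```

>>> servo_tool(
  motion=[
    [[-0.0232,-0.0404,0],[0,0,0]],
    [[-0.0232,-0.0404,0],[0,0,0]],
    [[0,0,0],[0,0,0]],
    [[0,0,0],[0,0,0]],
  ],
)

```text
time_s: 1.7
position: [0.4145, 0.1458, 0.2017]
tcp_rot: [180.0, -0.0, 175.4]
ft_force: [-0.3, 0.1, 0.4]
finger_gap: 0.0446
grip_force: 0.0
```

>>> servo_tool(
  motion=[
    [[0,0,0.045],[0,0,0]],
    [[0,0,0.045],[0,0,0]],
    [[0,0,0.045],[0,0,0]],
    [[0,0,0.04],[0,0,0]],
    [[0,0,0.012],[0,0,0]],
  ],
)

```text
time_s: 2.2
position: [0.4097, 0.148, 0.0109]
tcp_rot: [-179.9, -0.4, 175.8]
ft_force: [-0.1, -0.1, 0.8]
finger_gap: 0.0444
grip_force: 0.0
```

Run:
```python
from h import *
print(ctrl.observe()["position"])
a=ctrl.snapshot("scene")["frame"];cv2.imwrite("pics/s1.png",a)
```

```text
[0.40973713 0.14795815 0.01092866]
```

View pics/s1.png

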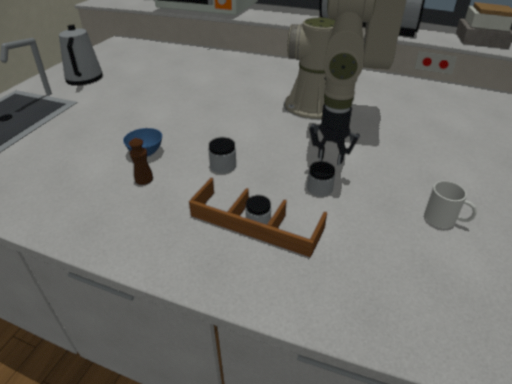

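The gripper is down behind the medium canister, with the fingers at (330,150) and the canister at (320,180). Pushing.

>>> servo_tool(
  motion=[
    [[-0.015,0.0005,0],[0,0,0]],
    [[-0.015,0.0005,0],[0,0,0]],
    [[-0.015,0.0005,0],[0,0,0]],
    [[-0.015,0.0005,0],[0,0,0]],
    [[-0.015,0.0005,0],[0,0,0]],
  ],
)

```text
time_s: 2.75
position: [0.4887, 0.1453, 0.0152]
tcp_rot: [180.0, -0.1, 175.8]
ft_force: [-2.5, 0.3, -0.4]
finger_gap: 0.0444
grip_force: 0.9
```

>>> servo_tool(
  motion=[
    [[-0.015,0.0005,0],[0,0,0]],
    [[-0.015,0.0005,0],[0,0,0]],
    [[-0.015,0.0005,0],[0,0,0]],
    [[-0.01,0,0],[0,0,0]],
    [[0,0,0],[0,0,0]],
  ],
)

```text
time_s: 3.25
position: [0.5455, 0.142, 0.0153]
tcp_rot: [180.0, 0.1, 175.7]
ft_force: [0.6, 0.6, -0.3]
finger_gap: 0.0444
grip_force: 0.0
```

```bash
cat >> h.py <<'E'
C=np.array([.6698,.0262]);t=np.radians(-4.416);R=np.array([[np.cos(t),-np.sin(t)],[np.sin(t),np.cos(t)]])
def loc(p,by): return (np.asarray(p)[:2]-C)@R-np.array([-.005,by])
def find(h,guess,by,rad):
    w=cloud(ctrl.snapshot("top")); p=w.reshape(-1,3); q=p[(abs(p[:,2]-h)<.006)&(np.linalg.norm(p[:,:2]-guess,axis=1)<rad)]
    (x,y),r=cv2.minEnclosingCircle(q[:,:2].astype(np.float32)); print("can",x,y,2*r,len(q),"loc",loc((x,y),by),"mean",loc(q.mean(0),by))
    o=ctrl.observe();print("tcp",o["position"],"loc",loc(o["position"],by),o["tcp_rot"])
E
python3 - <<'E'
from h import *
find(.071,[.60,.14],.104,.09)
s=ctrl.snapshot("top");cv2.imwrite("pics/t2.png",cv2.resize(s["frame"][120:270,150:350],None,fx=4,fy=4))
E
```

```text
can 0.5756678581237793 0.12588798999786377 0.08867556601762772 105 loc [-0.09652841 -0.01185589] mean [-0.07837023 -0.01766092]
tcp [0.54456612 0.14177662 0.01514776] loc [-0.1287612   0.00159081] [1.79979750e+02 5.29062819e-02 1.75672950e+02]
```

View pics/t2.png

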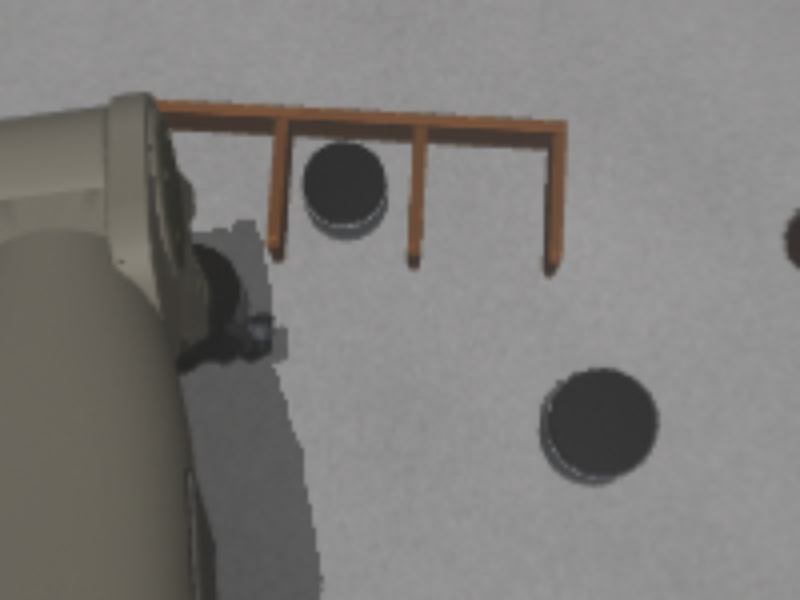

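The arm hides the left bay in the top view, so I'll measure the lid with the scene camera.

```bash
cat >> h.py <<'E'
def find2(h,guess,by,name="scene",rad=.055,n=4):
    ss=[ctrl.snapshot(name) for _ in range(n)]
    w=np.nanmean([cloud(s) for s in ss],0); g=ss[-1]["frame"].max(-1)
    m=(abs(w[...,2]-h)<.008)&(np.linalg.norm(w[...,:2]-guess,axis=-1)<rad)&(g<60)
    n_,L,st,_=cv2.connectedComponentsWithStats(m.astype(np.uint8)); k=1+np.argmax(st[1:,4]); q=w[L==k]
    (x,y),r=cv2.minEnclosingCircle(q[:,:2].astype(np.float32))
    print("can",np.round([x,y,2*r],4),len(q),"z",q[:,2].mean().round(4),"loc",loc((x,y),by).round(4),"mean",loc(q.mean(0),by).round(4))
    o=ctrl.observe();print("tcp loc",loc(o["position"],by).round(4),o["tcp_rot"][2])
    return ss[-1]["frame"]
E
python3 - <<'E'
from h import *
a=find2(.0715,[.584,.138],.104)
find2(.0635,[.666,.0285],0)
find2(.079,[.4828,-.1525],-.104)
cv2.imwrite("pics/s2.png",cv2.resize(a[90:260,170:400],None,fx=3.4,fy=3.4))
E
```

```text
can [0.5768 0.1364 0.0888] 418 z 0.0672 loc [-0.0962 -0.0013] mean [-0.0851  0.0026]
tcp loc [-0.1297  0.0007] 175.61939353337397
can [0.6698 0.0279 0.0602] 314 z 0.0593 loc [0.0049 0.0017] mean [0.0069 0.0036]
tcp loc [-0.1293  0.1046] 175.5982422289095
can [ 0.4884 -0.151   0.0715] 282 z 0.0752 loc [-0.1622 -0.0866] mean [-0.1601 -0.0847]
tcp loc [-0.1291  0.2086] 175.59729177417688
```

View pics/s2.png

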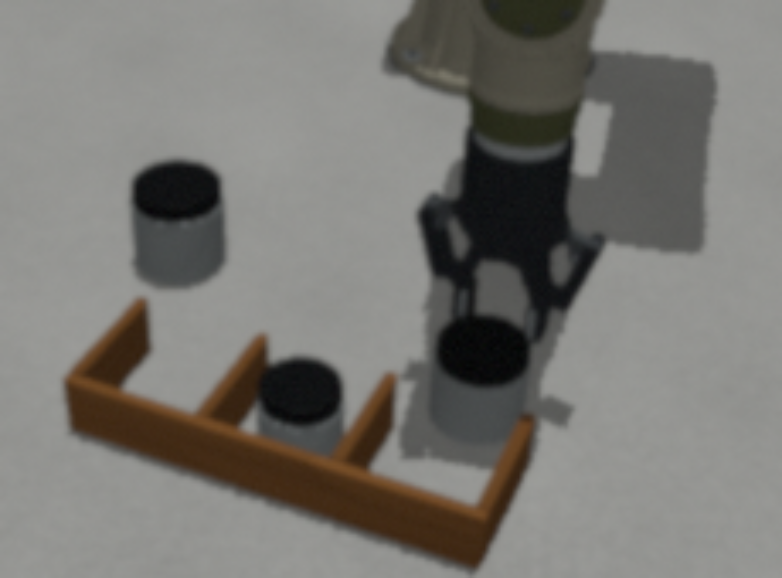

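The canister at (483,375) is upright, centred on the left bay and just at its mouth. The finger knuckles are wide, so I'll narrow the jaw for the last stretch.

>>> servo_tool(
  motion=[
    [[0.02,0,-0.01],[0,0,0]],
    [[0,0,0],[0,0,0]],
    [[0,0,0],[0,0,0]],
    [[0,0,0],[0,0,0]],
    [[-0.01,0,0],[0,0,0]],
  ],
  jaw=0.15,
)

```text
time_s: 4.45
position: [0.5337, 0.1416, 0.0244]
tcp_rot: [-180.0, -0.1, 175.6]
ft_force: [0.6, -0.2, -0.3]
finger_gap: 0.0128
grip_force: 0.0
```

>>> servo_tool(
  motion=[
    [[-0.012,0,0],[0,0,0]],
    [[-0.012,0,0],[0,0,0]],
    [[-0.012,0,0],[0,0,0]],
    [[-0.012,0,0],[0,0,0]],
    [[-0.01,0,0],[0,0,0]],
  ],
)

```text
time_s: 4.95
position: [0.5931, 0.1369, 0.0243]
tcp_rot: [180.0, -0.0, 175.6]
ft_force: [-2.0, 0.5, 2.5]
finger_gap: 0.0127
grip_force: 1.4
```

>>> servo_tool(
  motion=[
    [[-0.01,0,0],[0,0,0]],
    [[-0.01,0,0],[0,0,0]],
    [[-0.005,0,0],[0,0,0]],
    [[0,0,0],[0,0,0]],
  ],
)

```text
time_s: 5.35
position: [0.6183, 0.1351, 0.0246]
tcp_rot: [180.0, 0.1, 175.6]
ft_force: [0.6, -0.9, 0.4]
finger_gap: 0.0127
grip_force: 0.0
```

Run:
```python
from h import *
a=find2(.0715,[.66,.131],.104)
cv2.imwrite("pics/s3.png",cv2.resize(a[90:260,170:400],None,fx=3.4,fy=3.4))
```

```text
can [0.6542 0.1322 0.0901] 507 z 0.0675 loc [-0.0187  0.0005] mean [-0.0076  0.001 ]
tcp loc [-0.0561  0.0007] 175.612894360418
```

View pics/s3.png

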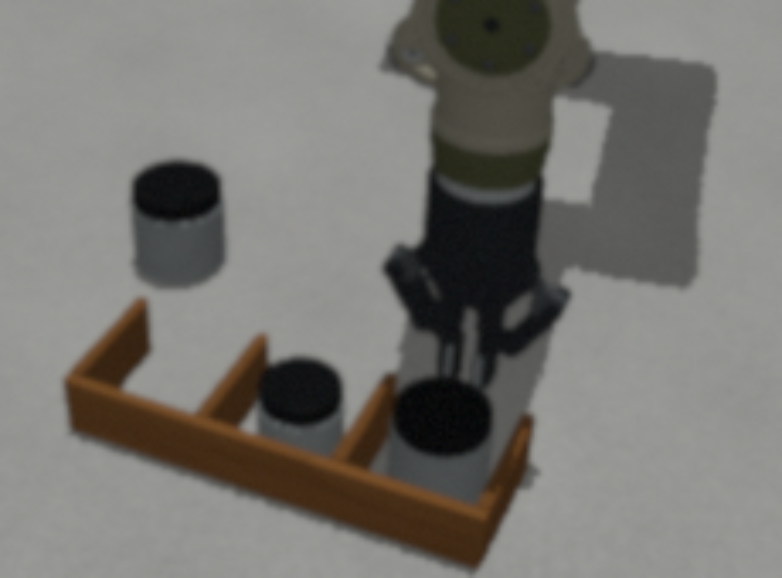

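>>> servo_tool(
  motion=[
    [[-0.008,0,0],[0,0,0]],
    [[-0.008,0,0],[0,0,0]],
    [[0,0,0],[0,0,0]],
    [[0,0,0],[0,0,0]],
  ],
)

```text
time_s: 5.95
position: [0.6336, 0.1339, 0.0247]
tcp_rot: [180.0, 0.1, 175.6]
ft_force: [0.2, -0.6, -0.1]
finger_gap: 0.0126
grip_force: 0.0
```

>>> servo_tool(
  motion=[
    [[0.02,0,0],[0,0,0]],
    [[0.03,0,0],[0,0,0]],
    [[0,0,-0.045],[0,0,0]],
    [[0,0,-0.045],[0,0,0]],
    [[0,0,-0.045],[0,0,0]],
  ],
  jaw=0.15,
)

```text
time_s: 6.45
position: [0.5821, 0.1378, 0.1609]
tcp_rot: [-180.0, -0.0, 175.6]
ft_force: [0.8, 0.1, -0.0]
finger_gap: 0.0131
grip_force: 0.0
```

>>> servo_tool(
  motion=[
    [[0.0137,-0.0397,0],[0,0,0]],
    [[0.0137,-0.0397,0],[0,0,0]],
    [[0.0137,-0.0397,0],[0,0,0]],
    [[0.0137,-0.0397,0],[0,0,0]],
    [[0.0137,-0.0397,0],[0,0,0]],
  ],
  jaw=0.52,
)

```text
time_s: 6.95
position: [0.4989, -0.0562, 0.16]
tcp_rot: [-180.0, 0.1, 175.6]
ft_force: [0.3, -0.5, -0.4]
finger_gap: 0.0442
grip_force: 0.0
```

>>> servo_tool(
  motion=[
    [[0.0137,-0.0397,0],[0,0,0]],
    [[0.0137,-0.0397,0],[0,0,0]],
    [[0.0137,-0.0397,0],[0,0,0]],
    [[0.0137,-0.0397,0],[0,0,0]],
    [[0,0,0],[0,0,-7.5]],
  ],
)

```text
time_s: 7.45
position: [0.4313, -0.2133, 0.16]
tcp_rot: [-179.9, 0.0, -177.1]
ft_force: [-1.0, 1.0, -1.0]
finger_gap: 0.0445
grip_force: 0.0
```

>>> servo_tool(
  motion=[
    [[0,0,0],[0,0,-7.5]],
    [[0,0,0],[0,0,-7.5]],
    [[0,0,0],[0,0,-7.5]],
    [[0,0,0],[0,0,-7.5]],
    [[0,0,0],[0,0,-7.5]],
  ],
)

```text
time_s: 7.95
position: [0.4328, -0.2092, 0.1599]
tcp_rot: [-180.0, 0.0, -139.1]
ft_force: [-0.3, 0.1, -0.5]
finger_gap: 0.0446
grip_force: 0.0
```

>>> servo_tool(
  motion=[
    [[0,0,0],[0,0,-7.5]],
    [[0,0,0],[0,0,0]],
    [[0,0,0],[0,0,0]],
  ],
)

```text
time_s: 8.25
position: [0.4327, -0.209, 0.1598]
tcp_rot: [-180.0, 0.0, -132.1]
ft_force: [0.2, 0.3, 0.8]
finger_gap: 0.0442
grip_force: 0.0
```

Run:
```python
from h import *
a=find2(.0715,[.672,.131],.104,"top")
a=find2(.079,[.4828,-.1525],-.104,"top")
print(ctrl.observe()["position"])
```

```text
can [0.6803 0.1305 0.0695] 414 z 0.0712 loc [0.0074 0.0008] mean [0.0061 0.0001]
tcp loc [-0.2133 -0.3567] -131.96998953263147
can [ 0.4826 -0.1525  0.0764] 570 z 0.0789 loc [-0.1679 -0.0885] mean [-0.1686 -0.0879]
tcp loc [-0.2133 -0.1487] -131.91826639513783
[ 0.4326671  -0.20893495  0.15965206]
```

>>> servo_tool(
  motion=[
    [[0,0,0.045],[0,0,0]],
    [[0,0,0.045],[0,0,0]],
    [[0,0,0.045],[0,0,0]],
    [[0,0,0.01],[0,0,0]],
    [[0,0,0],[0,0,0]],
  ],
)

```text
time_s: 9.15
position: [0.4313, -0.208, 0.0136]
tcp_rot: [179.8, -0.0, -131.9]
ft_force: [0.2, -0.3, 0.4]
finger_gap: 0.044
grip_force: 0.0
```

>>> servo_tool(
  motion=[
    [[-0.015,0,0],[0,0,0]],
    [[-0.015,0,0],[0,0,0]],
    [[-0.015,0,0],[0,0,0]],
    [[-0.015,0,0],[0,0,0]],
    [[-0.015,0,0],[0,0,0]],
  ],
)

```text
time_s: 9.65
position: [0.4847, -0.1538, 0.0169]
tcp_rot: [-179.8, -0.0, -131.9]
ft_force: [-2.3, -2.6, 2.4]
finger_gap: 0.0445
grip_force: 1.9
```

>>> servo_tool(
  motion=[
    [[-0.015,0,0],[0,0,0]],
    [[-0.015,0,0],[0,0,0]],
    [[-0.015,0,0],[0,0,0]],
    [[-0.01,0,0],[0,0,0]],
    [[0,0,0],[0,0,0]],
  ],
)

```text
time_s: 10.15
position: [0.5206, -0.1106, 0.0144]
tcp_rot: [180.0, 0.1, -131.8]
ft_force: [-0.3, -0.6, 0.4]
finger_gap: 0.0441
grip_force: 0.0
```

Run:
```python
from h import *
a=find2(.079,[.55,-.08],-.104)
a=find2(.079,[.55,-.08],-.104,"top")
```

```text
can [ 0.544  -0.0798  0.0943] 403 z 0.0753 loc [-0.1123 -0.0114] mean [-0.103  -0.0062]
tcp loc [-0.1346 -0.0454] -131.89861545714308
can [ 0.5558 -0.0645  0.071 ] 226 z 0.0789 loc [-0.1016  0.0048] mean [-0.1001  0.0106]
tcp loc [-0.1345 -0.0458] -131.93355756090912
```

>>> servo_tool(
  motion=[
    [[-0.012,0,0],[0,0,0]],
    [[0,0,0],[0,0,0]],
    [[0,0,0],[0,0,0]],
    [[0.02,0,0],[0,0,0]],
    [[0.03,0,0],[0,0,0]],
  ],
)

```text
time_s: 11.05
position: [0.4948, -0.1401, 0.0147]
tcp_rot: [-180.0, 0.0, -131.7]
ft_force: [-0.0, -0.1, -0.4]
finger_gap: 0.0444
grip_force: 0.0
```

>>> servo_tool(
  motion=[
    [[0,0,0],[0,0,7.5]],
    [[0,0,0],[0,0,7.5]],
    [[0,0,0],[0,0,7.5]],
    [[0,0,0],[0,0,7.5]],
    [[0,0,0],[0,0,7.5]],
  ],
)

```text
time_s: 11.55
position: [0.4942, -0.1404, 0.0147]
tcp_rot: [180.0, 0.0, -169.7]
ft_force: [-0.1, 0.3, 0.9]
finger_gap: 0.0443
grip_force: 0.0
```

>>> servo_tool(
  motion=[
    [[0,0,0],[0,0,7.5]],
    [[0,0,0],[0,0,7.5]],
    [[0,0,0],[0,0,0]],
    [[0,0,0],[0,0,0]],
  ],
)

```text
time_s: 11.95
position: [0.4942, -0.1404, 0.0147]
tcp_rot: [180.0, 0.0, 175.8]
ft_force: [-0.3, -0.3, 0.7]
finger_gap: 0.0441
grip_force: 0.0
```

Run:
```python
from h import *
a=find2(.079,[.55,-.08],-.104)
a=find2(.079,[.555,-.07],-.104,"top")
```

```text
can [ 0.5595 -0.0689  0.0776] 388 z 0.0752 loc [-0.0976  0.0007] mean [-0.0936  0.0034]
tcp loc [-0.1573 -0.0756] 175.68355286313147
can [ 0.5584 -0.0685  0.0765] 555 z 0.079 loc [-0.0988  0.001 ] mean [-0.0996  0.0009]
tcp loc [-0.1573 -0.0757] 175.63200843730772
```

>>> servo_tool(
  motion=[
    [[0.012,0,-0.01],[0,0,0]],
    [[0,0.038,0],[0,0,0]],
    [[0,0.0385,0],[0,0,0]],
    [[0,0,0],[0,0,0]],
    [[0,0,0],[0,0,0]],
  ],
  jaw=0.15,
)

```text
time_s: 12.85
position: [0.4881, -0.0627, 0.0248]
tcp_rot: [-180.0, 0.0, 175.7]
ft_force: [-0.7, -0.4, -0.2]
finger_gap: 0.0126
grip_force: 0.0
```

>>> servo_tool(
  motion=[
    [[-0.012,0,0],[0,0,0]],
    [[-0.012,0,0],[0,0,0]],
    [[-0.012,0,0],[0,0,0]],
    [[-0.012,0,0],[0,0,0]],
    [[-0.012,0,0],[0,0,0]],
  ],
)

```text
time_s: 13.35
position: [0.5485, -0.069, 0.0244]
tcp_rot: [-180.0, -0.1, 175.5]
ft_force: [-3.5, -0.2, 1.7]
finger_gap: 0.0127
grip_force: 1.5
```

Run:
```python
from h import *
a=find2(.079,[.58,-.072],-.104)
```

```text
can [ 0.5886 -0.0724  0.0948] 392 z 0.0755 loc [-0.0684 -0.0005] mean [-0.0577  0.0029]
tcp loc [-1.086e-01  1.000e-04] 175.54890948887805
```

On track; continuing with the remaining 60 mm or so.

>>> servo_tool(
  motion=[
    [[-0.012,0,0],[0,0,0]],
    [[-0.012,0,0],[0,0,0]],
    [[-0.012,0,0],[0,0,0]],
    [[-0.01,0,0],[0,0,0]],
    [[-0.008,0,0],[0,0,0]],
  ],
)

```text
time_s: 14.05
position: [0.6016, -0.0722, 0.0244]
tcp_rot: [180.0, -0.1, 175.6]
ft_force: [-1.8, -0.4, 0.1]
finger_gap: 0.0126
grip_force: 0.8
```

>>> servo_tool(
  motion=[
    [[-0.006,0,0],[0,0,0]],
    [[0,0,0],[0,0,0]],
    [[0,0,0],[0,0,0]],
  ],
)

```text
time_s: 14.35
position: [0.608, -0.0725, 0.0248]
tcp_rot: [180.0, 0.0, 175.6]
ft_force: [0.1, -0.1, 1.0]
finger_gap: 0.0128
grip_force: 0.0
```

>>> servo_tool(
  motion=[
    [[0.02,0,0],[0,0,0]],
    [[0.03,0,0],[0,0,0]],
    [[0,0,-0.045],[0,0,0]],
    [[0,0,-0.045],[0,0,0]],
    [[0,0,-0.045],[0,0,0]],
  ],
)

```text
time_s: 14.85
position: [0.5567, -0.0684, 0.1611]
tcp_rot: [180.0, -0.0, 175.6]
ft_force: [1.6, -0.1, -1.1]
finger_gap: 0.0131
grip_force: 0.0
```

>>> servo_tool(
  motion=[
    [[0.045,0,0],[0,0,0]],
    [[0.045,0,0],[0,0,0]],
    [[0.03,0,0],[0,0,0]],
    [[0,0,0],[0,0,0]],
    [[0,0,0],[0,0,0]],
  ],
)

```text
time_s: 15.35
position: [0.4383, -0.0596, 0.1604]
tcp_rot: [-180.0, 0.1, 175.6]
ft_force: [-0.1, 0.4, -0.1]
finger_gap: 0.0126
grip_force: 0.0
```

Run:
```python
from h import *
find2(.079,[.655,-.077],-.104,"top");find2(.0715,[.678,.131],.104,"top");a=find2(.0635,[.666,.0285],0,"top")
cv2.imwrite("pics/t4.png",a)
```

```text
can [ 0.659  -0.0759  0.0767] 526 z 0.0791 loc [0.002  0.0013] mean [0.0019 0.0013]
tcp loc [-0.2182  0.0006] 175.61794608064577
can [0.6803 0.1307 0.0697] 419 z 0.0711 loc [0.0074 0.001 ] mean [0.0059 0.0001]
tcp loc [-0.2189 -0.2073] 175.61164479185823
can [0.6657 0.0283 0.0601] 320 z 0.063 loc [0.0007 0.0018] mean [-0.0001  0.0015]
tcp loc [-0.2193 -0.1032] 175.60711984661592
```

View pics/t4.png

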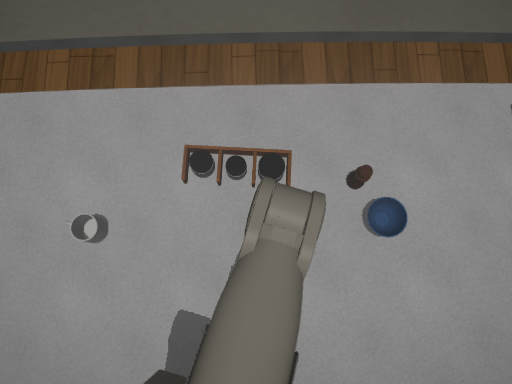

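All three canisters stand in their bays, at (202,162), (236,167) and (271,166). The mug, bowl and mill haven't moved, and the arm is clear.

```bash
python3 -c "
from rig import ctrl
print(ctrl.job_done())"
```

```text
the job is handed in; nothing more can be done
None
```

I slid the medium canister into the left bay and the large one into the right, with the small one already in the middle. The final camera check put every centre within 8 mm of its bay's middle and showed the mug, bowl and mill where they were. The job is handed in (about 16 s used); no verdict was returned.

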